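Close-pack the brass hex nuts in the tray

TASK

Put the two loose brass hex nuts from the bench into the grey tray with the brass hex nut that is already there, so that the three are close-packed in a triangle: all flat on the tray floor, each nut with a flat face against a flat face of each of the other two, touching or nearly so.

Things in the scene. Friction and masses are not known exactly. Their poses are not given: they have to be found in the camera images.
- nut_a: Loose nut, at first on the bench to the robot's right: yellow brass hex nut lying flat, 55 mm across flats, 30 mm high, 34 mm bore, 0.25 to 0.45 kg. Origin: centre of its underside; z up; x points squarely out of a flat, the other flats every 60 degrees. Not the dark steel hex nut or the round brass collar lying near.
- nut_b: The other loose nut on the bench, just like nut_a: yellow brass hex nut lying flat, 55 mm across flats, 30 mm high, 34 mm bore, 0.25 to 0.45 kg. Origin: centre of its underside; z up; x points squarely out of a flat, the other flats every 60 degrees. 
- seated_nut: The nut already lying loose in the tray, near its middle, at any yaw: yellow brass hex nut lying flat, 55 mm across flats, 30 mm high, 34 mm bore, 0.25 to 0.45 kg. Origin: centre of its underside; z up; x points squarely out of a flat, the other flats every 60 degrees. It slides on the tray floor if pushed.
- tray: Shallow square tray of grey painted sheet steel, fixed to the bench: 226 mm by 226 mm outside, floor 3 mm thick, walls 3 mm thick with the rim 12 mm above the bench (9 mm above the tray floor). Origin: centre of the underside, at bench height; x and y along its sides, z up.
Not all that is in view belongs to the job. What is shaped like the nut_b but blue or green is not meant. What is shaped like the nut_a but turquoise is not meant.

How it is judged:
At the end, for the whole second after the job is handed in: All three brass nuts at rest, flat on the tray floor (5 mm, 6 degrees); nut_a and nut_b each within 12 mm in x and y of a face-to-face place of the seated nut (58 mm out from its centre), flats parallel within 12 degrees, each two centres under 67 mm apart (55 mm is touching) (z of each of nut_a, nut_b, seated_nut in the frame of tray below 0.008 m and angle between each of nut_a, nut_b, seated_nut's own z axis and vertical below 0.1 rad and linear speed of each of nut_a, nut_b, seated_nut below 0.02 m/s and x of nut_a in the frame of tray between -0.09 and 0.09 m and y of nut_a in the frame of tray between -0.09 and 0.09 m and x of nut_b in the frame of tray between -0.09 and 0.09 m and y of nut_b in the frame of tray between -0.09 and 0.09 m and x of seated_nut in the frame of tray between -0.09 and 0.09 m and y of seated_nut in the frame of tray between -0.09 and 0.09 m and ((x of nut_a in the frame of seated_nut between 0.046 and 0.07 m and y of nut_a in the frame of seated_nut between -0.012 and 0.012 m) or (x of nut_a in the frame of seated_nut between 0.017 and 0.041 m and y of nut_a in the frame of seated_nut between 0.0382 and 0.0622 m) or (x of nut_a in the frame of seated_nut between -0.041 and -0.017 m and y of nut_a in the frame of seated_nut between 0.0382 and 0.0622 m) or (x of nut_a in the frame of seated_nut between -0.07 and -0.046 m and y of nut_a in the frame of seated_nut between -0.012 and 0.012 m) or (x of nut_a in the frame of seated_nut between -0.041 and -0.017 m and y of nut_a in the frame of seated_nut between -0.0622 and -0.0382 m) or (x of nut_a in the frame of seated_nut between 0.017 and 0.041 m and y of nut_a in the frame of seated_nut between -0.0622 and -0.0382 m)) and (angle between the x axis of nut_a and the x axis of seated_nut, either way round below 0.21 rad or angle between the x axis of nut_a and the x axis of seated_nut, either way round between 0.8372 and 1.2572 rad) and horizontal distance between each of nut_a, nut_b and seated_nut below 0.067 m and ((x of nut_b in the frame of seated_nut between 0.046 and 0.07 m and y of nut_b in the frame of seated_nut between -0.012 and 0.012 m) or (x of nut_b in the frame of seated_nut between 0.017 and 0.041 m and y of nut_b in the frame of seated_nut between 0.0382 and 0.0622 m) or (x of nut_b in the frame of seated_nut between -0.041 and -0.017 m and y of nut_b in the frame of seated_nut between 0.0382 and 0.0622 m) or (x of nut_b in the frame of seated_nut between -0.07 and -0.046 m and y of nut_b in the frame of seated_nut between -0.012 and 0.012 m) or (x of nut_b in the frame of seated_nut between -0.041 and -0.017 m and y of nut_b in the frame of seated_nut between -0.0622 and -0.0382 m) or (x of nut_b in the frame of seated_nut between 0.017 and 0.041 m and y of nut_b in the frame of seated_nut between -0.0622 and -0.0382 m)) and (angle between the x axis of nut_b and the x axis of seated_nut, either way round below 0.21 rad or angle between the x axis of nut_b and the x axis of seated_nut, either way round between 0.8372 and 1.2572 rad) and horizontal distance between nut_a and nut_b below 0.067 m).
It also fails if it takes over 51 s, if anything falls off the work surface, if the arm or the gripper's body presses on something with over 40 N, if the wrist force passes 120 N, or if a joint passes its speed limit or range.

ROBOT

A 6-joint arm with a two-finger parallel gripper is mounted at the origin on the work surface. World frame = base frame: x ahead of the robot, y to its left, z up, the work surface at z = 0. Lengths are in m, angles in rad, forces in N, time in s.
With the tool pointing down it reaches from about 0.325 to 0.75 m from the base axis. Payload 7.6 kg.
Tool frame: the origin (TCP) lies midway between the tips of the shut fingers; the grasp point (between the pads) lies 19 mm behind it; z points along the fingers, y is the line along which they close (so a half turn about z gives the same grasp; the last joint's range is limited). The gripper opens to 85 mm and grips with 20 to 120 N. Pads are 22 mm wide; open, the fingers measure 114 mm over their backs; the gripper's body (76 mm by 85 mm) begins 54 mm behind the grasp point. The pads swing forward as they close: fully open they stand 13 mm farther back than shut.
Start: joints at [1.043, 0.052, 1.401, -0, 1.689, -0.07], TCP at [0.232, 0.471, 0.231] pointing down, gripper open.
Joint ranges: [-2.9, 2.9], [-0.91, 2.17], [0.12, 2.37], [-1.06, 4.2], [0.26, 2.73], [-2.93, 2.93]. Speed limits (rad/s): [2.57, 2.57, 3.01, 3.14, 3.14, 3.14].

INTERFACE

Orientations are given as a 3x3 rotation matrix whose columns are the frame's x, y, z axes.
In Python, from rig import manip gives the robot as it stands. The module is installed in compiled form; this text tells all that it offers.
- The arm moves only by the tool servo_tool, never from a script. Its argument "commands" is text: rows parted by semicolons, each of 6 numbers parted by spaces: the shift along the tool's x, y, z each as a share of 0.02 m, from -1 to 1, then the turn, a rotation vector about the tool's x, y, z each as a share of 4 degrees, from -1 to 1. In form: dx dy dz ax ay az; .... A call has 1 to 12 rows; each row shifts and turns the commanded pose from where the row before left it, along the tool's axes as they then stand; what a row does not reach is not made up. A row lasts 1/10 s, in which the tool goes at most 50 mm and 8.59 degrees, less where a joint would pass 70% of its speed; a pose out of reach is approached as far as the arm can. A call with a number of a shift or a turn outside -1 to 1 is refused whole. A call with a gripper value outside its range is refused whole. "claw" is the opening, from -1 (shut) to 1 (fully open), set as the call begins (left out, the last holds). The fingers move at their own pace and stop on an object; "newtons" is the grip in N (left out, the last holds). Time passes only in rows, so rows that do not move let the fingers close. It gives the time, the measured TCP pose, the force, the opening and the grip force at its end, in the units of the state.
- manip.get_state(): the state, without advancing time (a new reading comes with each control period).
- manip.grab_frame(name): name is "scene" or "top"; returns a dict with "color" (400x640x3 uint8, red, green, blue), "fx", "fy", "cx", "cy" (pixels), "xyz" and "rotation" of the camera in the world. Camera axes: x right, y up, looking along -z (the intrinsics and any distortion apply to the point x, -y, -z); pixel columns grow to the right and rows downward; lengths in m; the calibration is good to about 2 mm. A picture is of the moment at which its call begins. There is no depth.
- manip.job_done(): hands the job in; it is judged then, once.
Trained networks look in the newest picture that a camera, given by its name, has taken for a name from the list of things; names that differ only in an ending like _2 or _b are one class to them, and where a whole thing is asked for, a point or a joint stands for the part that bears it (a point fixed in the world has none). Each returns a list of dicts, best first, with "confidence" (0 to 1); they miss things now and then, are a little off and sometimes report something else, mostly with a low value. They report only what shows in the picture. A call takes as long as a camera call. They do not tell look-alikes from the thing itself.
- manip.find_in(camera, target): "bbox" ([left, top, right, bottom] in pixels, round what is visible of it).
- manip.cut_out(camera, target): "region" (400x640 bool, what is visible of it) and "bbox" ([left, top, right, bottom] in pixels, round what is visible of it).
The state is a dict: "clock": time; "qpos": joint angles; "qvel": joint speeds; "effort": joint torques, N m; "tcp_pos": TCP position; "ee_rot": TCP orientation; "wrist_force": force on the tool from outside, world axes, zero at the start; "wrist_torque": the same for the moment, N m; "gripper_width": finger opening in m; "finger_force": force on a finger pad.
Only numpy, scipy, OpenCV 4.12 (cv2) and the standard library are available. Lean on these libraries where they do the work, as an engineer would, in place of code of your own. Each camera call takes 0.05 s, during which the arm holds its last target. There are 200 camera calls.

## Working session

There is one attempt and no reset: what is moved stays moved. The work goes in short steps, Python scripts to look and compute and a tool call to move; the robot and the scene stay as the last step left them, time stands still between calls to the robot, and variables do not carry over. Pictures are saved under pics/ and viewed, at most 10 in all, crops included, and the job is handed in when it is done.

Besides the shell and the picture viewer there is one more tool, called after "Emit:" in YAML: its name, and indented under it one key for each argument. servo_tool: Moves the arm, as the interface text tells. Its arguments: {"type":"object","properties":{"commands":{"type":"string"},"claw":{"type":"number"},"newtons":{"type":"number"}},"required":["commands"]}

```bash
mkdir -p pics
python3 - <<'E'
from rig import manip
import cv2,numpy as np
for n in ("top","scene"):
    f=manip.grab_frame(n); cv2.imwrite(f"pics/{n}0.png",f["color"][:,:,::-1]); np.save(n,f,allow_pickle=True)
    print(n,{k:np.round(f[k],4).tolist() for k in f if k!="color"})
    for t in ("nut_a","tray"):
        for d in manip.find_in(n,t): print(n,t,np.round(d["bbox"]),round(d["confidence"],2))
s=manip.get_state(); print(s["clock"],s["tcp_pos"],s["ee_rot"])
E
```

```text
top {'fx': 442.5087, 'fy': 442.5087, 'cx': 319.2077, 'cy': 205.5519, 'xyz': [0.3528, -0.1694, 1.0579], 'rotation': [[0.1691, 0.9634, -0.2079], [-0.9856, 0.1655, -0.0344], [0.0013, 0.2107, 0.9776]]}
top nut_a [437. 190. 467. 218.] 0.79
top nut_a [317. 155. 344. 182.] 0.78
top nut_a [347. 185. 370. 213.] 0.77
top nut_a [406. 159. 435. 187.] 0.75
top nut_a [396. 198. 426. 224.] 0.61
top tray [194. 148. 303. 249.] 0.65
scene {'fx': 439.2693, 'fy': 439.2693, 'cx': 322.0765, 'cy': 205.0139, 'xyz': [1.185, -0.2055, 0.7831], 'rotation': [[0.0739, -0.7818, 0.6192], [0.9972, 0.0512, -0.0543], [0.0108, 0.6215, 0.7834]]}
scene nut_a [215. 208. 246. 234.] 0.96
scene nut_a [211. 238. 241. 270.] 0.79
scene nut_a [316. 225. 347. 258.] 0.76
scene nut_a [280. 200. 304. 230.] 0.61
scene nut_a [176. 218. 207. 248.] 0.55
scene tray [352. 162. 468. 245.] 0.67
0.3 [0.23197964 0.4708891  0.23105575] [[-8.97020025e-01  4.41989852e-01 -2.14185862e-04]
 [ 4.41989902e-01  8.97019955e-01 -3.56655112e-04]
 [ 3.44910524e-05 -4.14594766e-04 -9.99999913e-01]]
```

View pics/top0.png

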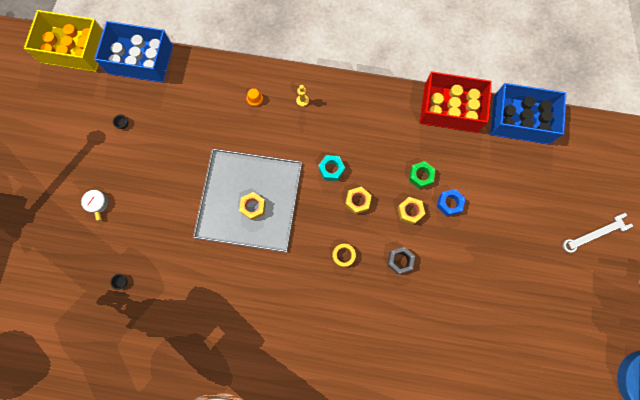

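View pics/scene0.png

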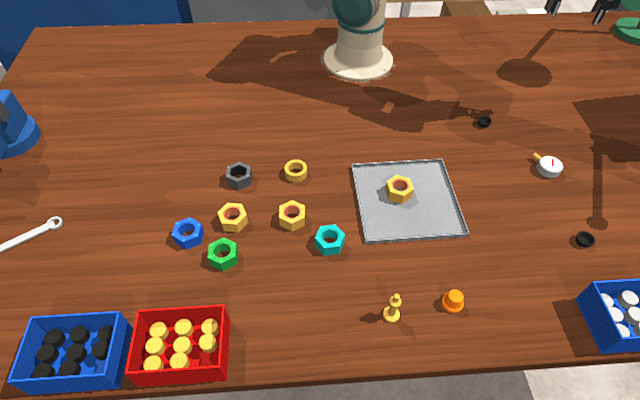

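Top view, what could be mistaken for the nuts:
- **Yellow brass hex nuts on the bench:** (358,199) and (412,210). These are the two I want.
- **Seated nut:** (252,205).
- **Not meant:** turquoise nut (332,167), green (423,174), blue (452,202), dark steel (402,260), round brass collar (344,254).

In the scene view the two are at (292,214) and (233,216), and the seated nut is at (400,188).

```bash
cat > h.py <<'E'
import numpy as np,cv2
from scipy.optimize import minimize
def proj(f,P):
    c=(np.asarray(P)-f["xyz"])@np.asarray(f["rotation"]); d=-c[:,2]
    return np.c_[f["fx"]*c[:,0]/d+f["cx"],-f["fy"]*c[:,1]/d+f["cy"]]
def unproj(f,u,v,z):
    r=np.asarray(f["rotation"])@np.array([(u-f["cx"])/f["fx"],-(v-f["cy"])/f["fy"],-1]); o=np.asarray(f["xyz"])
    return (o+r*(z-o[2])/r[2])[:2]
def hexpts(p,z0):
    a=p[2]+np.deg2rad(30+60*np.arange(6)); R=.0275/np.cos(np.pi/6)
    xy=np.c_[p[0]+R*np.cos(a),p[1]+R*np.sin(a)]
    return np.r_[np.c_[xy,np.full(6,z0)],np.c_[xy,np.full(6,z0+.03)]]
K=6
def crop(f,uv,h=26):
    u0,v0=int(uv[0])-h,int(uv[1])-h
    im=f["color"][v0:v0+2*h,u0:u0+2*h]
    return u0,v0,cv2.resize(im,None,fx=K,fy=K,interpolation=cv2.INTER_CUBIC)
def mask(im):
    hsv=cv2.cvtColor(im,cv2.COLOR_RGB2HSV)
    m=cv2.inRange(hsv,(17,110,90),(36,255,255))
    cs,_=cv2.findContours(m,cv2.RETR_EXTERNAL,cv2.CHAIN_APPROX_NONE)
    c=(im.shape[0]/2,)*2
    cs=[k for k in cs if cv2.contourArea(k)>300]
    k=min(cs,key=lambda k:abs(cv2.pointPolygonTest(k,c,True)) if cv2.pointPolygonTest(k,c,True)<0 else -1)
    return cv2.drawContours(np.zeros_like(m),[cv2.convexHull(k)],-1,255,-1)
def outline(f,p,z0,u0,v0):
    q=(proj(f,hexpts(p,z0))-[u0,v0]+.5)*K-.5
    return cv2.convexHull(q.astype(np.float32))
def fit(fs,uvs,z0):
    data=[(f,)+crop(f,uv) for f,uv in zip(fs,uvs)]; data=[d+(mask(d[3]),) for d in data]
    def cost(p):
        t=0
        for f,u0,v0,im,m in data:
            h=np.round(outline(f,p,z0,u0,v0)*16).astype(np.int32); r=np.zeros_like(m); cv2.fillConvexPoly(r,h,255,shift=4)
            t+=np.count_nonzero(r!=m)/np.count_nonzero(m)
        return t/len(data)
    x0=unproj(fs[0],*uvs[0],z0+.015); best=None
    for y in np.deg2rad([-25,-15,-5,5,15,25]):
        s=np.array([*x0,y]); r=minimize(cost,s,method="Nelder-Mead",options=dict(initial_simplex=s+np.array([[0,0,0],[.004,0,0],[0,.004,0],[0,0,.2]]),xatol=1e-4,fatol=1e-5))
        if best is None or r.fun<best.fun: best=r
    ims=[]
    for f,u0,v0,im,m in data:
        o=cv2.cvtColor(im,cv2.COLOR_RGB2BGR); cv2.polylines(o,[np.round(outline(f,best.x,z0,u0,v0)).astype(int)],True,(255,0,255),1); ims.append(cv2.resize(o,(250,250)))
    return best.x,best.fun,ims
def show(x): return np.round(x[:2],4),round((np.rad2deg(x[2])+30)%60-30,1)
E
python3 - <<'E'
from h import *
t=np.load("top.npy",allow_pickle=True).item(); s=np.load("scene.npy",allow_pickle=True).item()
cols=[]
for n,a,b,z in (("A",(358,199),(292,214),0),("B",(412,210),(233,216),0),("S",(252,205),(400,188),.003)):
    x,c,ims=fit([t,s],[a,b],z); print(n,show(x),round(c,3)); cols.append(np.vstack(ims))
    for f,uv in ((t,a),(s,b)): x,c,_=fit([f],[uv],z); print("  single",show(x),round(c,3))
cv2.imwrite("pics/fit0.png",np.hstack(cols))
for u,v in ((212,151),(301,163),(288,251),(195,238)): print("tray",unproj(t,u,v,.012).round(3))
for n,u,v,z in (("turq",332,167,.015),("green",423,174,.015),("blue",452,202,.015),("steel",402,260,.015),("collar",344,254,.015)): print(n,unproj(t,u,v,z).round(3))
E
```

```text
A (array([ 0.603 , -0.2209]), np.float64(27.2)) 0.066
  single (array([ 0.6044, -0.2225]), np.float64(28.9)) 0.055
  single (array([ 0.6015, -0.2206]), np.float64(24.7)) 0.033
B (array([ 0.5993, -0.3499]), np.float64(-8.4)) 0.072
  single (array([ 0.6004, -0.3516]), np.float64(-8.4)) 0.055
  single (array([ 0.5979, -0.3494]), np.float64(-8.4)) 0.034
S (array([0.5455, 0.0263]), np.float64(-24.7)) 0.042
  single (array([0.5463, 0.0258]), np.float64(-24.5)) 0.023
  single (array([0.5446, 0.0268]), np.float64(-25.3)) 0.025
tray [0.667 0.153]
tray [ 0.674 -0.07 ]
tray [ 0.454 -0.078]
tray [0.447 0.145]
turq [ 0.675 -0.147]
green [ 0.696 -0.37 ]
blue [ 0.638 -0.447]
steel [ 0.479 -0.347]
collar [ 0.469 -0.21 ]
```

View pics/fit0.png

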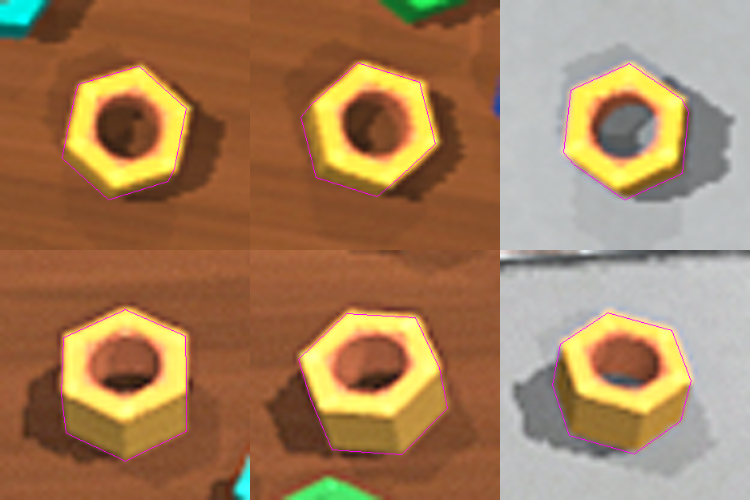

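The crop confirms both picks: yellow and hexagonal, with the fitted outlines on the edges in both views. Nut A is at (0.603, -0.221) with a flat axis at 87°. Nut B is at (0.599, -0.350) with a flat axis at 51.6°. The seated nut is at (0.5455, 0.0263), yaw -24.7°.

I'm going to A first, with the grip axis at 87°.

Emit:
servo_tool:
  commands: "0 0 0 0 0 -0.967;0 0 0 0 0 -0.967;0 0 0 0 0 -0.967;0 0 0 0 0 -0.967;0 0 0 0 0 -0.967;0 0 0 0 0 -0.967;-0.598 -0.988 0 0 0 0;-0.598 -0.988 0 0 0 0;-0.598 -0.988 0 0 0 0;-0.598 -0.988 0 0 0 0;-0.598 -0.988 0 0 0 0;-0.598 -0.988 0 0 0 0"
  claw: 1
  newtons: 40

```text
clock: 1.5
tcp_pos: [0.2977, 0.3479, 0.2313]
ee_rot: [[-0.999, 0.053, 0.0], [0.053, 0.999, 0.0], [-0.0, 0.0, -1.0]]
wrist_force: [0.2, 0.8, 0.0]
gripper_width: 0.0851
finger_force: 0.0
```

Emit:
servo_tool:
  commands: "-0.598 -0.988 0 0 0 0;-0.598 -0.988 0 0 0 0;-0.598 -0.988 0 0 0 0;-0.598 -0.988 0 0 0 0;-0.598 -0.988 0 0 0 0;-0.598 -0.988 0 0 0 0;-0.598 -0.988 0 0 0 0;-0.598 -0.988 0 0 0 0;-0.598 -0.988 0 0 0 0;-0.598 -0.988 0 0 0 0;-0.598 -0.988 0 0 0 0;-0.598 -0.988 0 0 0 0"

```text
clock: 2.7
tcp_pos: [0.4286, 0.1035, 0.2313]
ee_rot: [[-0.999, 0.053, 0.0], [0.053, 0.999, 0.0], [-0.0, 0.0, -1.0]]
wrist_force: [-0.0, -0.5, 0.4]
gripper_width: 0.0853
finger_force: 0.0
```

Emit:
servo_tool:
  commands: "-0.598 -0.988 0 0 0 0;-0.598 -0.988 0 0 0 0;-0.598 -0.988 0 0 0 0;-0.598 -0.988 0 0 0 0;-0.598 -0.988 0.5 0 0 0;-0.598 -0.988 0.5 0 0 0;-0.598 -0.988 0.5 0 0 0;-0.598 -0.988 0.5 0 0 0;-0.598 -0.988 0.5 0 0 0;-0.598 -0.988 0.5 0 0 0;-0.598 -0.988 0.5 0 0 0;-0.598 -0.988 0.5 0 0 0"

```text
clock: 3.9
tcp_pos: [0.5594, -0.1408, 0.1507]
ee_rot: [[-0.999, 0.053, -0.0], [0.053, 0.999, 0.0], [0.0, 0.0, -1.0]]
wrist_force: [-0.2, 0.2, -0.4]
gripper_width: 0.0854
finger_force: 0.0
```

Emit:
servo_tool:
  commands: "-0.596 -0.973 0.3 0 0 0;-0.596 -0.973 0.3 0 0 0;-0.596 -0.973 0.3 0 0 0;-0.596 -0.973 0.3 0 0 0;0 0 1 0 0 0;0 0 1 0 0 0;0 0 1 0 0 0;0 0 1 0 0 0;0 0 1 0 0 0;0 0 0.7 0 0 0;0 0 0.6 0 0 0;0 0 0.1 0 0 0"

```text
clock: 5.1
tcp_pos: [0.6018, -0.2198, -0.0024]
ee_rot: [[-0.999, 0.053, -0.002], [0.053, 0.999, 0.001], [0.002, 0.001, -1.0]]
wrist_force: [-0.2, -0.1, 0.4]
gripper_width: 0.0854
finger_force: 0.0
```

Emit:
servo_tool:
  commands: "0 0 0 0 0 0;0 0 0 0 0 0;0 0 0 0 0 0;0 0 0 0 0 0;0 0 0 0 0 0;0 0 0 0 0 0"
  claw: -1
  newtons: 50

```text
clock: 5.7
tcp_pos: [0.6035, -0.2205, 0.0009]
ee_rot: [[-0.999, 0.053, 0.003], [0.053, 0.999, -0.001], [-0.003, -0.001, -1.0]]
wrist_force: [1.1, 0.4, 6.3]
gripper_width: 0.0544
finger_force: 55.6
```

Emit:
servo_tool:
  commands: "0 0 -0.5 0 0 0;0 0 -1 0 0 -0.692;0 0 -1 0 0 -0.692;0 0 -1 0 0 -0.691;-0.054 1 0 0 0 0;-0.054 1 0 0 0 0;-0.054 1 0 0 0 0;-0.054 1 0 0 0 0;-0.054 1 0 0 0 0;-0.054 1 0 0 0 0;-0.054 1 0 0 0 0;-0.054 1 0 0 0 0"

```text
clock: 6.9
tcp_pos: [0.5953, -0.0575, 0.0678]
ee_rot: [[-0.996, -0.093, -0.003], [-0.093, 0.996, 0.001], [0.003, 0.001, -1.0]]
wrist_force: [0.7, 1.0, -3.8]
gripper_width: 0.0542
finger_force: 54.5
```

Emit:
servo_tool:
  commands: "-0.054 1 0 0 0 0;-0.054 1 0 0 0 0;-0.054 1 0 0 0 0;-0.054 1 0 0 0 0;-0.054 1 0 0 0 0;-0.054 1 0 0 0 0;0 0 0 0 0 0;0 0 0 0 0 0"

```text
clock: 7.7
tcp_pos: [0.5908, 0.0613, 0.0682]
ee_rot: [[-0.996, -0.094, -0.002], [-0.094, 0.996, -0.0], [0.002, -0.0, -1.0]]
wrist_force: [-1.1, -0.1, -4.3]
gripper_width: 0.0543
finger_force: 54.6
```

```bash
cat > look.py <<'E'
from rig import manip
from h import *
import sys
t,s=manip.grab_frame("top"),manip.grab_frame("scene"); st=manip.get_state()
cv2.imwrite(f"pics/{sys.argv[1]}.png",np.hstack([cv2.resize(crop(f,p,45)[2],(400,400)) for f,p in ((t,(255,200)),(s,(405,200)))])[:,:,::-1])
np.save("top",t);np.save("scene",s)
R=st["ee_rot"]; print(st["clock"],st["tcp_pos"].round(4) if hasattr(st["tcp_pos"],"round") else st["tcp_pos"],np.rad2deg(np.arctan2(R[1][1],R[0][1])).round(2),np.round(R,3)[2],st["gripper_width"],np.round(st["wrist_force"],1))
E
python3 look.py hold
```

```text
7.8 [0.5913 0.0601 0.0686] 95.28 [ 0.001 -0.    -1.   ] 0.054367219327492805 [ 0.7 -0.2 -3.7]
```

View pics/hold.png

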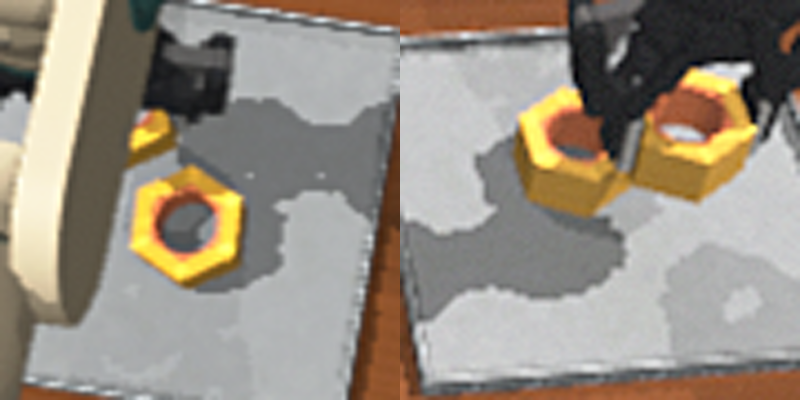

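Nut A is held level beside the seated nut, which is at (190,228) in the left half. In the right half A is at (700,130) and the seated nut at (580,150). I'm lowering A.

Emit:
servo_tool:
  commands: "-0.075 0 1 0 0 0;0 0 1 0 0 0;0 0 0.7 0 0 0;0 0 0.3 0 0 0;0 0 0.15 0 0 0;0 0 0 0 0 0"

```text
clock: 8.4
tcp_pos: [0.5936, 0.0601, 0.0066]
ee_rot: [[-0.996, -0.092, 0.0], [-0.092, 0.996, 0.0], [-0.0, 0.0, -1.0]]
wrist_force: [-0.4, 0.3, -3.7]
gripper_width: 0.054
finger_force: 54.5
```

Emit:
servo_tool:
  commands: "0 0 0.1 0 0 0;0 0 0 0 0 0;0 0 0 0 0 0"

```text
clock: 8.7
tcp_pos: [0.5936, 0.0602, 0.0048]
ee_rot: [[-0.996, -0.092, 0.001], [-0.092, 0.996, 0.0], [-0.001, 0.0, -1.0]]
wrist_force: [0.3, 0.4, -4.0]
gripper_width: 0.0546
finger_force: 54.5
```

Emit:
servo_tool:
  commands: "0 0 0.1 0 0 0;0 0 0 0 0 0;0 0 0 0 0 0"

```text
clock: 9.0
tcp_pos: [0.594, 0.0602, 0.0039]
ee_rot: [[-0.996, -0.092, 0.002], [-0.092, 0.996, 0.0], [-0.002, -0.0, -1.0]]
wrist_force: [-4.7, 0.0, 5.6]
gripper_width: 0.0536
finger_force: 55.6
```

Emit:
servo_tool:
  commands: "0 0 0 0 0 0;0 0 0 0 0 0;0 0 0 0 0 0;0 0 0 0 0 0;0 0 -0.5 0 0 0;0 0 -1 0 0 0;0 0 -1 0 0 0;0 0 -1 0 0 0;0 0 -1 0 0 0"
  claw: 1

```text
clock: 9.9
tcp_pos: [0.5935, 0.0602, 0.094]
ee_rot: [[-0.996, -0.092, 0.001], [-0.092, 0.996, 0.0], [-0.001, 0.0, -1.0]]
wrist_force: [1.3, 0.5, 0.9]
gripper_width: 0.0858
finger_force: 0.0
```

Emit:
servo_tool:
  commands: "0 -1 0 0 0 0;0 -1 0 0 0 0;0 -1 0 0 0 0;0 -1 0 0 0 0;0 -1 0 0 0 0;0 -1 0 0 0 0;0 -1 0 0 0 0;0 -1 0 0 0 0;0 -1 0 0 0 0;0 -1 0 0 0 0;0 -1 0 0 0 0;0 -1 0 0 0 0"

```text
clock: 11.1
tcp_pos: [0.6156, -0.18, 0.0929]
ee_rot: [[-0.996, -0.092, 0.001], [-0.092, 0.996, -0.0], [-0.001, -0.0, -1.0]]
wrist_force: [0.3, 0.1, -0.1]
gripper_width: 0.0856
finger_force: 0.0
```

Emit:
servo_tool:
  commands: "0 0 0 0 0 0.993;0 0 0 0 0 0.993;0 0 0 0 0 0.993;0 0 0 0 0 0.993;0 0 0 0 0 0.993;0 0 0 0 0 0.993;0 0 0 0 0 0.993;0 0 0 0 0 0.993;0 0 0 0 0 0.993;0 0 0 0 0 0.993;0 0 0 0 0 0.993;0 0 0 0 0 0"

```text
clock: 12.3
tcp_pos: [0.6156, -0.1793, 0.0925]
ee_rot: [[-0.783, 0.622, 0.0], [0.622, 0.783, -0.0], [-0.0, 0.0, -1.0]]
wrist_force: [-1.0, 0.2, 0.1]
gripper_width: 0.0852
finger_force: 0.0
```

```bash
python3 look.py placed
python3 - <<'E'
from h import *
t=np.load("top.npy",allow_pickle=True).item(); s=np.load("scene.npy",allow_pickle=True).item()
for n,p,z in (("S",(.5455,.0263),.003),("A",(.593,.06),.003),("B",(.5993,-.3499),0)):
    P=[[*p,z+.015]]; a,b=proj(t,P)[0],proj(s,P)[0]
    for fs,uv in (([t,s],[a,b]),([t],[a]),([s],[b])):
        try: x,c,_=fit(fs,uv,z); print(n,show(x),round(c,3))
        except Exception as e: print(n,"fail",e)
E
```

```text
12.4 [ 0.6155 -0.1791  0.0924] 51.68 [-0.  0. -1.] 0.08548722764492069 [ 0.  -0.2 -0.2]
S (array([0.5704, 0.0431]), np.float64(-17.6)) 0.446
S (array([0.5519, 0.0293]), np.float64(-15.6)) 0.468
S (array([0.5711, 0.0432]), np.float64(-15.1)) 0.423
A (array([0.5903, 0.0572]), np.float64(-18.1)) 0.464
A (array([0.5914, 0.0574]), np.float64(-18.2)) 0.46
A (array([0.5918, 0.0596]), np.float64(-23.4)) 0.464
B (array([ 0.5995, -0.3496]), np.float64(-8.9)) 0.078
B (array([ 0.6004, -0.3522]), np.float64(-9.6)) 0.05
B (array([ 0.5978, -0.3496]), np.float64(-7.9)) 0.035
```

View pics/placed.png

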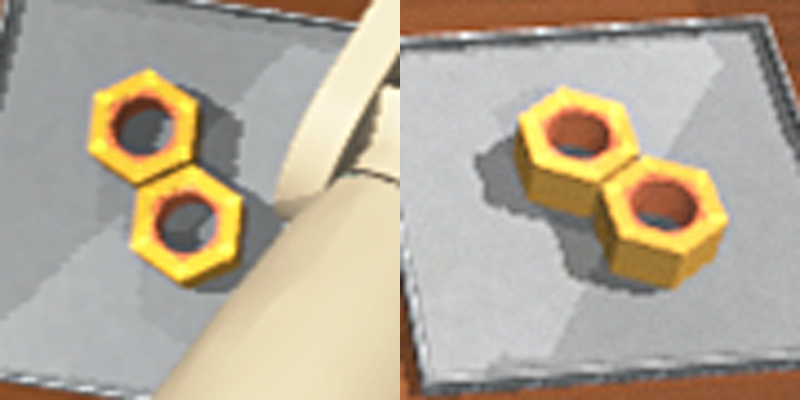

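Nut A sits flat against the seated nut, face to face. In the left half they are at (145,127) and (188,225); in the right half at (660,200) and (577,135). Their colour masks have merged, so I'll fit the two together.

```bash
cat > joint.py <<'E'
from h import *
def joint(fs,P0,z=.003):
    n=len(P0); data=[]
    for f in fs:
        u0,v0,im=crop(f,proj(f,[[*np.mean([p[:2] for p in P0],0),z+.015]])[0],36)
        m=cv2.inRange(cv2.cvtColor(im,cv2.COLOR_RGB2HSV),(17,110,90),(36,255,255))
        data.append((f,u0,v0,m))
    def rend(f,u0,v0,m,X):
        r=np.zeros_like(m)
        for p in X: cv2.fillConvexPoly(r,np.round(outline(f,p,z,u0,v0)*16).astype(np.int32),255,shift=4)
        for p in X:   # ignore bores
            a=np.linspace(0,6.28,40); q=proj(f,np.c_[p[0]+.0175*np.cos(a),p[1]+.0175*np.sin(a),np.full(40,z+.03)])
            cv2.fillPoly(r,[np.round(((q-[u0,v0]+.5)*K-.5)).astype(int)],128)
        return r
    def cost(x):
        X=x.reshape(n,3); t=0
        for d in data:
            r=rend(*d,X); t+=np.count_nonzero((r!=d[3])&(r!=128))/np.count_nonzero(r==255)
        return t/len(data)
    x=np.ravel(P0).astype(float); S=np.tile([.003,.003,.12],n)
    for k in range(4):
        sgn=1 if k%2==0 else -1
        r=minimize(cost,x,method="Nelder-Mead",options=dict(initial_simplex=np.vstack([x,x+sgn*np.diag(S)]),maxiter=600,xatol=1e-4,fatol=1e-5)); x=r.x
    return x.reshape(n,3),r.fun
def rel(X,names):
    for i in range(len(X)):
        print(names[i],*show(X[i]))
        for j in range(i):
            d=X[i,:2]-X[j,:2]; print("  ",names[i],"-",names[j],"dist",np.hypot(*d).round(4),"dir",np.rad2deg(np.arctan2(d[1],d[0])).round(1))
E
python3 - <<'E'
from joint import *
t=np.load("top.npy",allow_pickle=True).item(); s=np.load("scene.npy",allow_pickle=True).item()
P=[(.5455,.0263,np.deg2rad(-24.7)),(.593,.06,np.deg2rad(-24.7))]
for fs in ([t,s],[t],[s]):
    X,c=joint(fs,P); print(round(c,3)); rel(X,"SA")
E
```

```text
0.132
S [0.5463 0.0264] -26.4
A [0.5936 0.0599] -22.8
   A - S dist 0.058 dir 35.3
0.132
S [0.5467 0.026 ] -25.3
A [0.5944 0.0593] -23.8
   A - S dist 0.0582 dir 34.9
0.091
S [0.5451 0.0276] -25.1
A [0.5925 0.0606] -24.5
   A - S dist 0.0577 dir 34.8
```

Emit:
servo_tool:
  commands: "-0.583 -0.899 0 0 0 0;-0.583 -0.899 0 0 0 0;-0.583 -0.899 0 0 0 0;-0.583 -0.899 0 0 0 0;-0.583 -0.899 0 0 0 0;-0.583 -0.899 0 0 0 0;-0.583 -0.899 0 0 0 0;-0.583 -0.899 0 0 0 0;0 0 0.6 0 0 0;0 0 1 0 0 0;0 0 1 0 0 0;0 0 0 0 0 0"

```text
clock: 13.6
tcp_pos: [0.5973, -0.3479, 0.0355]
ee_rot: [[-0.784, 0.621, -0.006], [0.621, 0.784, 0.004], [0.008, -0.0, -1.0]]
wrist_force: [-0.5, 0.6, -1.2]
gripper_width: 0.0851
finger_force: 0.0
```

Emit:
servo_tool:
  commands: "0 0 0.9 0 0 0;0 0 0.7 0 0 0;0 0 0.4 0 0 0;0 0 0.1 0 0 0;0 0 0 0 0 0"

```text
clock: 14.1
tcp_pos: [0.5992, -0.3494, -0.0019]
ee_rot: [[-0.784, 0.621, -0.0], [0.621, 0.784, 0.0], [0.0, 0.0, -1.0]]
wrist_force: [1.0, 0.5, -0.3]
gripper_width: 0.0854
finger_force: 0.0
```

Emit:
servo_tool:
  commands: "0 0 0 0 0 0;0 0 0 0 0 0;0 0 0 0 0 0;0 0 0 0 0 0;0 0 0 0 0 0;0 0 0 0 0 0"
  claw: -1
  newtons: 50

```text
clock: 14.7
tcp_pos: [0.5997, -0.3499, -0.0005]
ee_rot: [[-0.784, 0.621, 0.002], [0.621, 0.784, -0.001], [-0.002, 0.0, -1.0]]
wrist_force: [-1.0, -0.3, 5.2]
gripper_width: 0.0544
finger_force: 55.7
```

Emit:
servo_tool:
  commands: "0 0 -0.5 0 0 0;0 0 -1 0 0 0.83;0 0 -1 0 0 0.83;0 0 -1 0 0 0.83;0 0 -0.5 0 0 0.83;0 0 0 0 0 0.83;0.961 0.669 0 0 0 0;0.961 0.669 0 0 0 0;0.961 0.669 0 0 0 0;0.961 0.669 0 0 0 0;0.961 0.669 0 0 0 0;0.961 0.669 0 0 0 0"

```text
clock: 15.9
tcp_pos: [0.598, -0.2075, 0.0772]
ee_rot: [[-0.573, 0.819, -0.002], [0.819, 0.573, 0.001], [0.002, -0.001, -1.0]]
wrist_force: [0.9, 0.1, -3.5]
gripper_width: 0.0545
finger_force: 54.7
```

Emit:
servo_tool:
  commands: "0.961 0.669 0 0 0 0;0.961 0.669 0 0 0 0;0.961 0.669 0 0 0 0;0.961 0.669 0 0 0 0;0.961 0.669 0 0 0 0;0.961 0.669 0 0 0 0;0.961 0.669 0 0 0 0;0.961 0.669 0 0 0 0;0.961 0.669 0 0 0 0;0 0 0 0 0 0;0 0 0 0 0 0;0 0 0 0 0 0"

```text
clock: 17.1
tcp_pos: [0.5979, 0.0012, 0.0778]
ee_rot: [[-0.573, 0.82, -0.001], [0.82, 0.573, -0.0], [0.001, -0.001, -1.0]]
wrist_force: [0.1, 0.2, -4.7]
gripper_width: 0.0541
finger_force: 54.7
```

Emit:
servo_tool:
  commands: "0 0 1 0 0 0;0 0 0.9 0 0 0;0 0 0 0 0 0;0 0 0 0 0 0"

```text
clock: 17.5
tcp_pos: [0.5982, 0.0012, 0.0404]
ee_rot: [[-0.573, 0.82, -0.001], [0.82, 0.573, 0.0], [0.0, -0.0, -1.0]]
wrist_force: [0.3, 0.4, -3.2]
gripper_width: 0.0541
finger_force: 54.5
```

Emit:
servo_tool:
  commands: "-0.01 0.02 0.5 0 0 0;0 0 0.5 0 0 0;0 0 0.4 0 0 0;0 0 0.2 0 0 0;0 0 0.1 0 0 0;0 0 0 0 0 0"

```text
clock: 18.1
tcp_pos: [0.5987, 0.0019, 0.0061]
ee_rot: [[-0.573, 0.819, -0.0], [0.819, 0.573, 0.0], [0.0, -0.0, -1.0]]
wrist_force: [-0.4, -0.2, -4.6]
gripper_width: 0.0543
finger_force: 54.8
```

No contact on the way down, and it still carries only the nut's weight. I'll lower the last 3 mm.

Emit:
servo_tool:
  commands: "0 0 0.1 0 0 0;0 0 0.08 0 0 0;0 0 0 0 0 0;0 0 0 0 0 0"

```text
clock: 18.5
tcp_pos: [0.5988, 0.0019, 0.0028]
ee_rot: [[-0.573, 0.819, 0.0], [0.819, 0.573, 0.0], [-0.0, 0.0, -1.0]]
wrist_force: [-0.8, -0.4, -4.4]
gripper_width: 0.0542
finger_force: 54.7
```

Emit:
servo_tool:
  commands: "0 0 0.06 0 0 0;0 0 0 0 0 0;0 0 0 0 0 0"

```text
clock: 18.8
tcp_pos: [0.5991, 0.0019, 0.0025]
ee_rot: [[-0.573, 0.819, 0.001], [0.819, 0.573, -0.0], [-0.001, 0.001, -1.0]]
wrist_force: [-4.5, 0.7, 5.3]
gripper_width: 0.0543
finger_force: 55.7
```

Touchdown. Now I'll release, lift straight up, and back the arm off to the right so both cameras can see.

Emit:
servo_tool:
  commands: "0 0 0 0 0 0;0 0 0 0 0 0;0 0 0 0 0 0;0 0 0 0 0 0;0 0 -0.5 0 0 0;0 0 -1 0 0 0;0 0 -1 0 0 0;0 0 -1 0 0 0;0 0 -1 0 0 0;0 0 -1 0 0 0"
  claw: 1

```text
clock: 19.8
tcp_pos: [0.5989, 0.0019, 0.1133]
ee_rot: [[-0.573, 0.819, 0.001], [0.819, 0.573, 0.0], [-0.001, 0.001, -1.0]]
wrist_force: [0.9, -0.1, -0.2]
gripper_width: 0.0855
finger_force: 0.0
```

Emit:
servo_tool:
  commands: "-1 -0.7 0 0 0 0;-1 -0.7 0 0 0 0;-1 -0.7 0 0 0 0;-1 -0.7 0 0 0 0;-1 -0.7 0 0 0 0;-1 -0.7 0 0 0 0;-1 -0.7 0 0 0 0;-1 -0.7 0 0 0 0;-1 -0.7 0 0 0 0;-1 -0.7 0 0 0 0;0 0 0 0 0 0;0 0 0 0 0 0"

```text
clock: 21.0
tcp_pos: [0.5987, -0.2424, 0.1119]
ee_rot: [[-0.573, 0.82, 0.0], [0.82, 0.573, 0.0], [-0.0, 0.001, -1.0]]
wrist_force: [-0.1, 0.6, 0.9]
gripper_width: 0.0854
finger_force: 0.0
```

```bash
python3 look.py final
python3 - <<'E'
from joint import *
t=np.load("top.npy",allow_pickle=True).item(); s=np.load("scene.npy",allow_pickle=True).item()
P=[(.546,.0265,np.deg2rad(-25)),(.5935,.06,np.deg2rad(-24.7)),(.599,.0019,np.deg2rad(-25))]
for fs in ([t],[s]):
    X,c=joint(fs,P); print(round(c,3)); rel(X,"SAB")
E
```

```text
21.1 [ 0.5989 -0.2414  0.1118] 35.03 [ 0.  0. -1.] 0.08523701511934151 [ 0.3  0.4 -0.3]
0.13
S [0.5466 0.0257] -25.6
A [0.5944 0.0592] -25.0
   A - S dist 0.0583 dir 35.0
B [0.6005 0.0027] -25.4
   B - S dist 0.0587 dir -23.1
   B - A dist 0.0568 dir -83.8
0.084
S [0.5457 0.0272] -26.9
A [0.5926 0.0602] -24.8
   A - S dist 0.0573 dir 35.2
B [0.5985 0.004 ] -26.5
   B - S dist 0.0576 dir -23.7
   B - A dist 0.0565 dir -84.0
```

View pics/final.png

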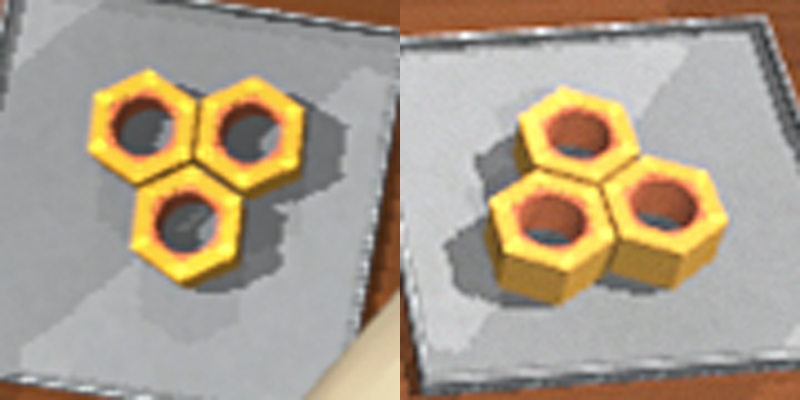

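All three nuts lie flat and close-packed. In the left half they are at (145,127), (250,133) and (188,225). Centre distances measure 56.5–58.7 mm, and the flats are parallel within about 2°. I'm handing it in.

```bash
python3 -c "
from rig import manip
print(manip.job_done())"
```

```text
the job is handed in; nothing more can be done
None
```

I handed the job in at about 21 s: the three brass nuts lie flat on the tray floor in a close-packed triangle, with centres 56.5–58.7 mm apart and flats parallel within about 2° by the camera fits; the hand-in call returned no verdict.

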